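# Put the clay tools back in their tray

### The arm

A 6-joint arm with a two-finger parallel gripper is mounted at the origin on the work surface. World frame = base frame: x ahead of the robot, y to its left, z up, the work surface at z = 0. Lengths are in m, angles in rad, forces in N, time in s.
With the tool pointing down it reaches from about 0.425 to 0.95 m from the base axis. Payload 3.5 kg.
Tool frame: the origin (TCP) lies at the very end of the fingers, on their centre line; the grasp point (between the pads) lies 19 mm behind it; z points along the fingers, y is the line along which they close (so a half turn about z gives the same grasp; the last joint's range is limited). The gripper opens to 85 mm and grips with 20 to 120 N. Pads are 22 mm wide; open, the fingers measure 114 mm over their backs; the gripper's body (76 mm by 85 mm) begins 54 mm behind the grasp point. The pads swing forward as they close: fully open they stand 13 mm farther back than shut.
Start: joints at [1.141, 0.286, 1.577, -0, 1.279, -0.15], TCP at [0.186, 0.649, 0.231] pointing down, gripper open.
Joint ranges: [-2.77, 2.77], [-0.9, 2.22], [0.21, 2.48], [-1.53, 4.67], [0.24, 2.81], [-2.84, 2.84]. Speed limits (rad/s): [2.79, 2.79, 3.14, 3.14, 3.14, 3.14].

### API

Orientations are given as a unit quaternion [w, x, y, z].
In Python, from plant import * gives the robot as it stands.
- The arm moves only by the shell command python3 -m jog 'ROWS'. ROWS is a JSON object of lists of equal length, an entry for each row: "angular": the turn, a rotation vector about the world's x, y, z in degrees, a list of three; "dp": the shift along the world's x, y, z in m, a list of three; "jaw": the finger opening in m, from 0 to 0.0854. In form: {"angular": [[ax, ay, az], ...], "dp": [[dx, dy, dz], ...], "jaw": [jaw, ...]}. A call has 1 to 8 rows; each row is the pose to reach, as a shift and turn from the pose commanded when the call began; what a row does not reach only later rows make up. A row lasts 1/12 s, in which the tool goes at most 41.7 mm and 7.16 degrees, less where a joint would pass 70% of its speed; a pose out of reach is approached as far as the arm can. A call with a gripper value outside its range is refused whole. The fingers move at their own pace and stop on an object; the grip force is fixed at half the most. Time passes only in rows, so rows that repeat a pose let the fingers close. It gives the time, the measured TCP pose, the force, the opening and the grip force at its end, in the units of the state.
- get_obs(): the state, without advancing time (a new reading comes with each control period).
- read_camera(name): name is "scene" or "top"; returns the picture (384x512x3 uint8, red, green, blue); there is no depth.
- camera_model(name): a dict with "fx", "fy", "cx", "cy" (pixels), "k1" (the pictures are not rectified: a ray, as slopes to the right and down, at radius r is drawn at 1 + k1 r^2 times it, then the intrinsics apply), "extrinsics" (4x4, takes a point from world to camera coordinates). Camera axes: x right, y down, z forward; pixel columns grow to the right and rows downward; lengths in m; the calibration is good to about 2 mm. A picture is of the moment at which its call begins. camera_model takes no time and is no camera call.
- sign_off(): hands the job in; it is judged then, once.
The state is a dict: "clock": time; "joint_positions": joint angles; "joint_velocities": joint speeds; "effort": joint torques, N m; "ee_pos": TCP position; "eef_rot": TCP orientation; "contact_force": force on the tool from outside, world axes, zero at the start; "torque": the same for the moment, N m; "grip_width": opening from 0.0 (shut) to 1.0 (fully open); "finger_force": force on a finger pad.
Only numpy, scipy, OpenCV 4.12 (cv2) and the standard library are available. Lean on these libraries where they do the work, as an engineer would, in place of code of your own. Each camera call takes 0.05 s, during which the arm holds its last target. There are 200 camera calls.

### The job

Put the clay tools away in the wooden tool tray: the double-ended loop tool and the wooden modelling knife side by side, both flat on the floor of the bin without dividers, the wooden rib flat in one compartment of the bin with two compartments, and the stamp standing upright in one compartment of the bin with three. Leave the paint brush, the glue stick and the clay test tile where they are; they do not belong in the tray.

Things in the scene. Friction and masses are not known exactly. Their poses are not given: they have to be found in the camera images.
- loop_tool: double-ended loop (ribbon) tool to put away, lying on the bench: a pale wooden octagonal handle 104 mm long and 15 mm across, at each end a brass ferrule and a flat steel wire loop (21 mm and 15 mm wide); 179 mm over all, 35 g or so. Origin on the handle's axis at its middle, 7.5 mm above the bench; x along the tool
- wood_knife: wooden modelling knife to put away, all wood and no metal, lying flat on the bench: 170 mm long, at the grip 17 mm wide and 12 mm thick, rounded at one end (-x), thinning to a blade at the other (+x), 30 g or so. Origin in the middle of the grip, 6 mm above the bench; x along the knife; x from -50 to +40 mm is the full 17 x 12 mm section
- rib: small kidney-shaped wooden rib to put away, lying flat on the bench: 75.5 mm long (x), 43.5 mm wide (y), 10 mm thick, one long side hollowed (-y), with a small dark dot; across its middle it measures 40 mm (from y = -18 to +22 mm). Origin at the middle of its underside; z up
- stamp: turned wooden clay stamp to put away, standing on the bench: 60 mm tall, foot 34 mm in diameter, narrow waist, at the top a round grip knob 25 mm in diameter from 37 to 56 mm height, 50 g or so. Origin at the centre of its underside; z up
- bin_plain: sheet-metal bin, outside 220 (x) x 86 (y) x 18 mm high, inside 214 x 80 x 15 mm deep; origin at the centre of its underside, 6 mm above the bench (inner floor 3 mm higher); x along its length, z up. No dividers: for the two long tools. The three bins are fixed side by side in any order, 87 mm apart, in a wooden tray 238 x 278 mm with 8 mm walls 24 mm high, level with the bins' rims
- bin_halves: sheet-metal bin, outside 220 (x) x 86 (y) x 18 mm high, inside 214 x 80 x 15 mm deep; origin at the centre of its underside, 6 mm above the bench (inner floor 3 mm higher); x along its length, z up. One cross wall (13 mm high) at its middle makes two compartments 105 x 80 mm centred at x = -54 and +54 mm: for the rib
- bin_thirds: sheet-metal bin, outside 220 (x) x 86 (y) x 18 mm high, inside 214 x 80 x 15 mm deep; origin at the centre of its underside, 6 mm above the bench (inner floor 3 mm higher); x along its length, z up. Two cross walls (13 mm high) make three compartments 69 x 80 mm centred at x = -72, 0 and +72 mm: for the stamp
- brush: flat paint brush, to be left: 174 mm long, wooden handle, 21 mm wide steel ferrule and dark bristles at its +x end, 10 mm thick, lying on the bench. Origin at the middle of its length, 5 mm above the bench; x along it
- glue_stick: glue stick, to be left: a plain smooth white cylinder with a yellow cap, 27 mm in diameter and 82 mm tall, standing on the bench. Origin at the centre of its underside; z up
- test_tile: clay test tile, to be left: a grey rectangular plate 60 (x) x 40 (y) x 9 mm with a small hole near one end, lying on the bench. Origin at the centre of its underside; z up
Things that resemble listed ones, but are neither listed nor needed, are in the scene too. Of the things like the glue_stick, leave any that is blue; of the rest the smaller one is meant. Several things have the shape of the stamp; the one meant has the colours described above.

How it is judged:
By the outcome, as a careful person would: the job done as asked, in the order asked, and still so for the second after the job is handed in, with the robot touching nothing.
It also fails if it takes over 128 s, if anything falls off the work surface, if the arm or the gripper's body presses on something with over 40 N, if the wrist force passes 120 N, or if a joint passes its speed limit or range.

## Working session

There is one attempt and no reset: what is moved stays moved. The work goes in short steps, Python scripts to look and compute and a shell command to move; the robot and the scene stay as the last step left them, time stands still between calls to the robot, and variables do not carry over. Pictures are saved under pics/ and viewed, at most 14 in all, crops included, and the job is handed in when it is done.

```bash
mkdir -p pics
python3 - <<'E'
from plant import *
import cv2,numpy as np
for n in("top","scene"):
    cv2.imwrite(f"pics/{n}0.png",cv2.resize(cv2.cvtColor(read_camera(n),cv2.COLOR_RGB2BGR),(800,600),interpolation=cv2.INTER_CUBIC))
    m=camera_model(n);print(n,{k:np.round(v,4).tolist() for k,v in m.items()})
o=get_obs();print(o)
E
```

```text
top {'fx': 473.241, 'fy': 473.241, 'cx': 253.1131, 'cy': 190.8277, 'k1': -0.0556, 'extrinsics': [[-0.0027, -1.0, 0.0029, -0.0453], [-0.9742, 0.002, -0.2255, 0.5222], [0.2255, -0.0034, -0.9742, 1.1968], [0.0, 0.0, 0.0, 1.0]]}
scene {'fx': 405.0161, 'fy': 405.0161, 'cx': 254.7081, 'cy': 191.9459, 'k1': -0.0657, 'extrinsics': [[0.5549, 0.8319, -0.0071, -0.255], [0.7173, -0.4828, -0.5024, -0.384], [-0.4214, 0.2737, -0.8646, 1.2153], [0.0, 0.0, 0.0, 1.0]]}
{'clock': 0.1, 'joint_positions': array([ 1.14102217e+00,  2.87087289e-01,  1.57806398e+00, -1.26681884e-05,
        1.27861365e+00, -1.50018005e-01]), 'joint_velocities': array([ 0.00094865, -0.00329923, -0.00258244,  0.00063897,  0.00218222,
       -0.00079928]), 'effort': array([ 7.03816841e-04, -4.07296586e+01, -2.93697363e+01, -1.53289088e-04,
        3.44642074e-03, -9.07711986e-07]), 'ee_pos': array([0.18611044, 0.64819983, 0.23006063]), 'eef_rot': array([-3.04663225e-04,  1.39420488e-01,  9.90232674e-01, -1.04254546e-03]), 'contact_force': array([ 0.42395225, -0.92532882, -0.00877352]), 'torque': array([0.04755674, 0.01999788, 0.06567209]), 'finger_force': 0.0, 'grip_width': 1.00083135719333}
```

View pics/top0.png

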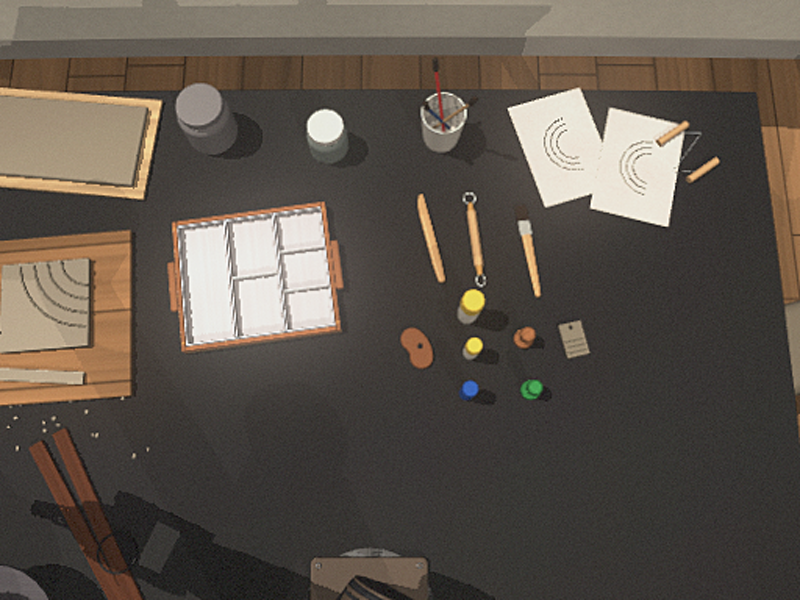

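View pics/scene0.png

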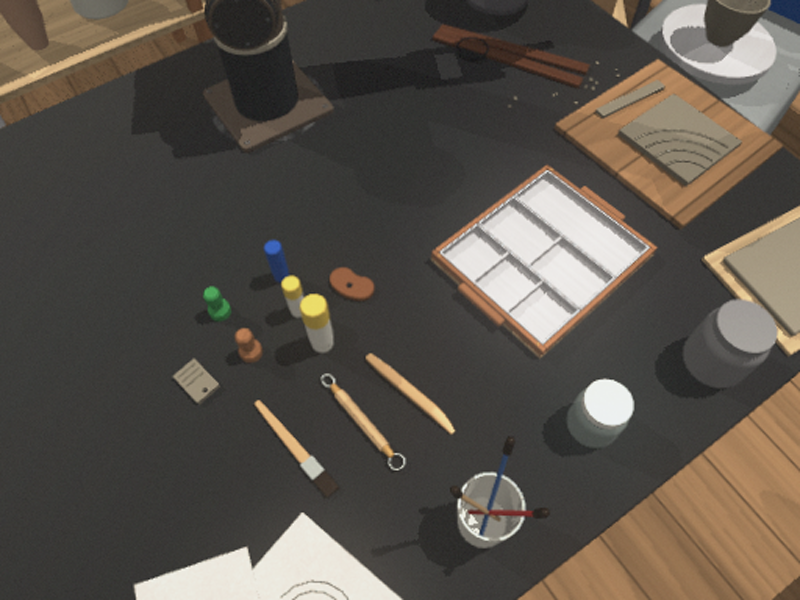

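Top view (800×600 pixel scale): loop tool (474,240), knife (430,238), rib (417,347), brush (529,250), tile (574,339), tray (256,277). The plain bin is on the left, halves in the middle, thirds on the right.
Possible confusions:
- **Stamp:** brown (526,337) or green (532,389). I choose brown, which is wood.
- **Glue sticks:** large yellow (472,305), small yellow (474,348) and blue (470,390), all to be left.
- **Long wooden tools:** knife (430,238, no metal), brush (529,250) and loop tool (474,240).

I'll check these in a close crop.

```bash
cat > h.py <<'E'
from plant import *
import cv2,numpy as np
def px2w(n,u,v,z):
    m=camera_model(n);E=np.array(m["extrinsics"]);a=np.array([(u-m["cx"])/m["fx"],(v-m["cy"])/m["fy"]]);b=a.copy()
    for _ in range(20): b=a/(1+m["k1"]*(b@b))
    d=E[:3,:3].T@np.r_[b,1];c=-E[:3,:3].T@E[:3,3]
    return c+d*(z-c[2])/d[2]
def w2px(n,p):
    m=camera_model(n);E=np.array(m["extrinsics"]);q=E[:3,:3]@np.array(p)+E[:3,3];b=q[:2]/q[2];b=b*(1+m["k1"]*(b@b))
    return b*[m["fx"],m["fy"]]+[m["cx"],m["cy"]]
def crop(n,u,v,w,h,s,f):
    im=cv2.cvtColor(read_camera(n),cv2.COLOR_RGB2BGR)[v:v+h,u:u+w]
    cv2.imwrite("pics/"+f,cv2.resize(im,(w*s,h*s),interpolation=cv2.INTER_CUBIC))
E
python3 - <<'E'
from h import *
crop("top",250,115,133,148,4,"a.png")
crop("top",100,122,125,110,5,"b.png")
E
```

```text
(no output)
```

View pics/a.png

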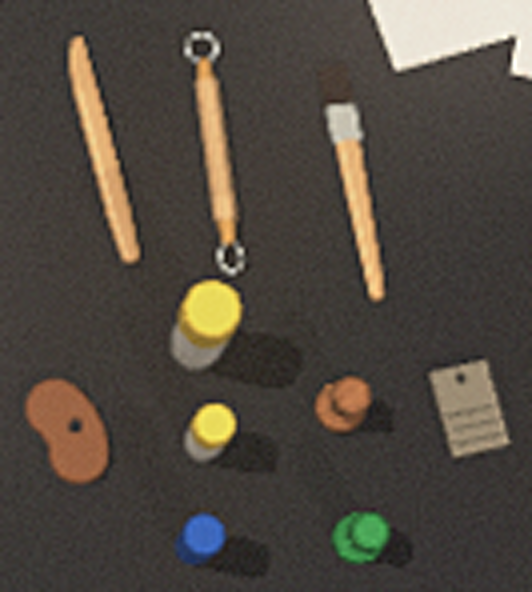

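View pics/b.png

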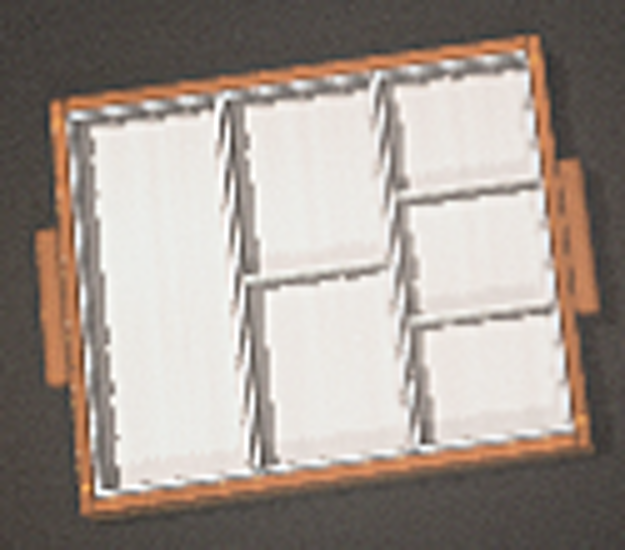

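Run:
```python
from h import *
A=lambda x,y,z:px2w("top",(x+.5)/4-.5+250,(y+.5)/4-.5+115,z)
B=lambda x,y,z:px2w("top",(x+.5)/5-.5+100,(y+.5)/5-.5+122,z)
print("tray",*[B(*p,.024).round(4) for p in((52,100),(540,37),(590,450),(85,515))])
print("plainfloor",*[B(*p,.009).round(4) for p in((95,128),(108,488),(252,465))])
print("loop",*[A(*p,.0075).round(4) for p in((202,32),(230,272),(202,47),(230,257))])
print("stamp",A(350,396,.058).round(4),A(343,406,.004).round(4))
im=read_camera("top");hsv=cv2.cvtColor(im,cv2.COLOR_RGB2HSV)
mk=((hsv[...,1]>90)&(hsv[...,2]>90)&(hsv[...,0]<22)).astype(np.uint8)
n,l,st,c=cv2.connectedComponentsWithStats(mk)
for i in range(1,n):
    if st[i,4]<60 or not(250<c[i][0]<383 and 115<c[i][1]<263):continue
    ys,xs=np.where(l==i);P=np.array([px2w("top",x,y,.008)[:2] for x,y in zip(xs,ys)])
    r=cv2.minAreaRect((P*1000).astype(np.float32));w=P-P.mean(0);ev=np.linalg.svd(w,full_matrices=False)[2][0]
    print(c[i].round(1),st[i,4],"mean",P.mean(0).round(4),"rect",np.round(r[0],1),np.round(r[1],1),round(r[2],1),"pca",np.degrees(np.arctan2(ev[1],ev[0])).round(1))
```

```text
tray [0.6734 0.3557 0.024 ] [0.7097 0.0812 0.024 ] [0.4729 0.0496 0.024 ] [0.4376 0.3221 0.024 ]
plainfloor [0.6617 0.3346 0.009 ] [0.4549 0.3146 0.009 ] [0.4676 0.2359 0.009 ]
loop [ 0.7348 -0.1822  0.0075] [ 0.5573 -0.1971  0.0075] [ 0.7234 -0.1819  0.0075] [ 0.5681 -0.1974  0.0075]
stamp [ 0.4604 -0.2678  0.058 ] [ 0.4632 -0.2726  0.004 ]
[275.  152.2] 358 mean [ 0.6463 -0.1088] rect [ 647.3 -108.4] [170.4  18.8] 13.8 pca -166.7
[303.6 152.4] 270 mean [ 0.6453 -0.1895] rect [ 647.  -189.1] [137.3  17.6] 6.1 pca -174.0
[339.9 168.1] 231 mean [ 0.5992 -0.2905] rect [ 595.3 -289.7] [115.   18.8] 6.5 pca -172.0
[335.4 215.5] 145 mean [ 0.4642 -0.272 ] rect [ 465.  -271.7] [32.6 39.9] 43.9 pca 135.0
[266.7 222.1] 372 mean [ 0.4466 -0.0834] rect [447.5 -84.1] [74.9 44.2] 26.0 pca -153.5
```

Crop a confirms the choices: brown wooden stamp (345,405), rib (67,430), and loop tool with wire loops at (202,47) and (230,257). The knife (100,150) is all wood with its thin end at the top, and the brush (350,190) has a ferrule. In crop b the tray corners measure 238×277 mm, as they should, with a yaw of about 7.8°. First I go to the loop tool.

```bash
python3 -m jog '{"angular":[[0,0,7],[0,0,14],[0,0,21],[0,0,21],[0,0,21],[0,0,21],[0,0,21],[0,0,21]],"dp":[[0.019,-0.035,-0.005],[0.038,-0.07,-0.01],[0.057,-0.105,-0.015],[0.076,-0.14,-0.02],[0.095,-0.175,-0.02],[0.114,-0.21,-0.02],[0.133,-0.245,-0.02],[0.153,-0.279,-0.02]],"jaw":[0.04,0.04,0.04,0.04,0.04,0.04,0.04,0.04]}'
python3 -m jog '{"angular":[[0,0,0],[0,0,0],[0,0,0],[0,0,0],[0,0,0],[0,0,0],[0,0,0],[0,0,0]],"dp":[[0.019,-0.035,-0.005],[0.038,-0.07,-0.01],[0.057,-0.105,-0.015],[0.076,-0.14,-0.02],[0.095,-0.175,-0.02],[0.114,-0.21,-0.02],[0.133,-0.245,-0.02],[0.153,-0.279,-0.02]],"jaw":[0.04,0.04,0.04,0.04,0.04,0.04,0.04,0.04]}'
python3 -m jog '{"angular":[[0,0,0],[0,0,0],[0,0,0],[0,0,0],[0,0,0],[0,0,0],[0,0,0],[0,0,0]],"dp":[[0.019,-0.035,-0.005],[0.038,-0.07,-0.01],[0.057,-0.105,-0.015],[0.076,-0.14,-0.02],[0.095,-0.175,-0.02],[0.114,-0.21,-0.04],[0.133,-0.245,-0.05],[0.153,-0.279,-0.05]],"jaw":[0.04,0.04,0.04,0.04,0.04,0.04,0.04,0.04]}'
```

```text
clock: 0.92
ee_pos: [0.3396, 0.3679, 0.2113]
eef_rot: [0.0, -0.044, 0.999, 0.0]
contact_force: [1.3, 0.4, -0.5]
grip_width: 0.467
finger_force: 0.0
clock: 1.58
ee_pos: [0.4928, 0.0888, 0.1915]
eef_rot: [0.0, -0.043, 0.999, 0.0]
contact_force: [0.3, 1.4, -1.0]
grip_width: 0.469
finger_force: 0.0
clock: 2.25
ee_pos: [0.6441, -0.1892, 0.1377]
eef_rot: [-0.003, -0.043, 0.999, 0.001]
contact_force: [-0.0, 0.4, -1.4]
grip_width: 0.465
finger_force: 0.0
```

```bash
python3 -m jog '{"angular":[[0,0,0],[0,0,0],[0,0,0],[0,0,0],[0,0,0],[0,0,0]],"dp":[[0,0,-0.035],[0,0,-0.07],[0,0,-0.1],[0,0,-0.12],[0,0,-0.134],[0,0,-0.134]],"jaw":[0.04,0.04,0.04,0.04,0.04,0.04]}'
python3 -m jog '{"angular":[[0,0,0],[0,0,0],[0,0,0],[0,0,0],[0,0,0]],"dp":[[0,0,0],[0,0,0],[0,0,0],[0,0,0],[0,0,0]],"jaw":[0.008,0.008,0.008,0.008,0.008]}'
python3 -c "
from h import *
crop('top',250,100,133,100,6,'c.png')"
```

```text
clock: 2.75
ee_pos: [0.6427, -0.1871, 0.0031]
eef_rot: [-0.003, -0.043, 0.999, 0.002]
contact_force: [-0.6, 0.2, -0.4]
grip_width: 0.47
finger_force: 0.0
clock: 3.17
ee_pos: [0.647, -0.1888, 0.0098]
eef_rot: [0.002, -0.043, 0.999, -0.001]
contact_force: [0.4, -0.0, 3.2]
grip_width: 0.135
finger_force: 59.2
```

View pics/c.png

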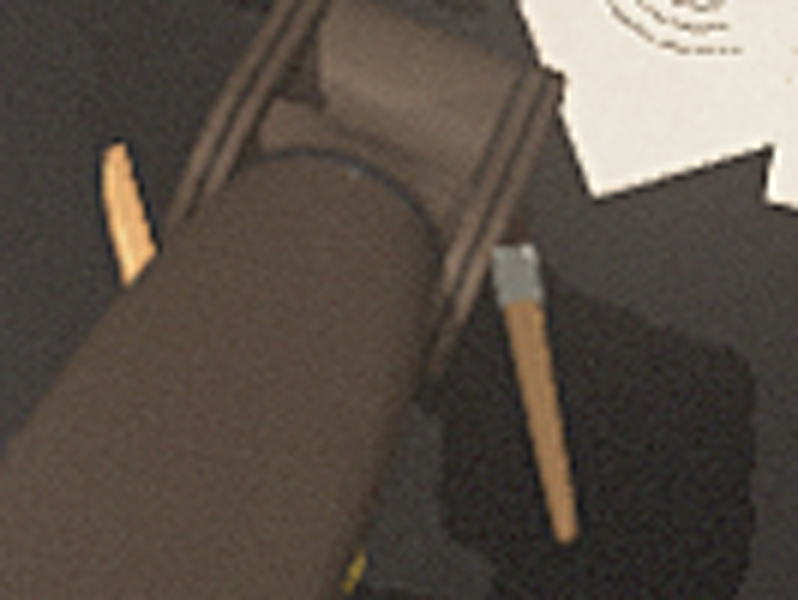

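Top view is blocked by the arm. A width of 11.5 mm instead of 15 mm means the tips only hold the upper facets, so I check the state and the scene camera.

```bash
python3 -m jog '{"angular":[[0,0,0],[0,0,0],[0,0,0]],"dp":[[0,0,0],[0,0,0],[0,0,0]],"jaw":[0.008,0.008,0.008]}'
python3 -c "
from h import *
u,v=w2px('scene',(.645,-.19,.03));print(u,v)
crop('scene',int(u)-50,int(v)-45,100,75,8,'d.png')"
```

```text
clock: 3.47
ee_pos: [0.6469, -0.1888, 0.0097]
eef_rot: [0.002, -0.043, 0.999, -0.001]
contact_force: [-0.2, 0.3, 6.2]
grip_width: 0.137
finger_force: 59.6
228.88496662269185 264.43720217572996
```

View pics/d.png

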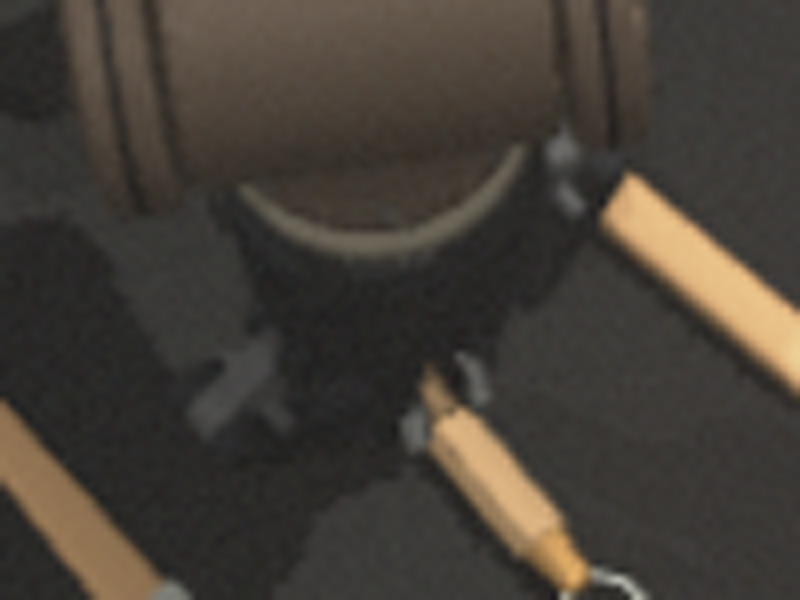

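The pads (415,430) and (475,375) straddle the handle but sit high on it. I'll reopen, lower and grip again.

```bash
python3 -m jog '{"angular":[[0,0,0],[0,0,0],[0,0,0]],"dp":[[0,0,0],[0,0,0],[0,0,0]],"jaw":[0.022,0.022,0.022]}'
python3 -m jog '{"angular":[[0,0,0],[0,0,0]],"dp":[[0,0,-0.003],[0,0,-0.003]],"jaw":[0.022,0.022]}'
```

```text
clock: 3.77
ee_pos: [0.6448, -0.188, 0.0067]
eef_rot: [-0.001, -0.043, 0.999, 0.0]
contact_force: [0.4, 0.0, -1.0]
grip_width: 0.255
finger_force: 0.0
clock: 3.93
ee_pos: [0.6446, -0.1879, 0.0031]
eef_rot: [-0.001, -0.043, 0.999, 0.0]
contact_force: [0.7, -1.3, 0.2]
grip_width: 0.26
finger_force: 0.0
```

```bash
python3 -m jog '{"angular":[[0,0,0],[0,0,0],[0,0,0],[0,0,0],[0,0,0],[0,0,0]],"dp":[[0,0,-0.001],[0,0,-0.001],[0,0,-0.001],[0,0,-0.001],[0,0,-0.001],[0,0,-0.001]],"jaw":[0.022,0.01,0.01,0.01,0.01,0.01]}'
```

```text
clock: 4.43
ee_pos: [0.6453, -0.1882, 0.0032]
eef_rot: [-0.0, -0.043, 0.999, 0.0]
contact_force: [0.1, -1.3, -0.0]
grip_width: 0.152
finger_force: 59.6
```

```bash
python3 -m jog '{"angular":[[0,0,0],[0,0,0],[0,0,0],[0,0,0],[0,0,2.7],[0,0,2.7],[0,0,2.7],[0,0,2.7]],"dp":[[0,0,0.01],[0,0,0.04],[0,0,0.075],[-0.003,0.015,0.1],[-0.01,0.055,0.1],[-0.017,0.095,0.1],[-0.024,0.135,0.1],[-0.03,0.17,0.1]],"jaw":[0.01,0.01,0.01,0.01,0.01,0.01,0.01,0.01]}'
python3 -m jog '{"angular":[[0,0,0],[0,0,0],[0,0,0],[0,0,0],[0,0,0],[0,0,0],[0,0,0],[0,0,0]],"dp":[[-0.007,0.04,0],[-0.014,0.08,0],[-0.021,0.12,0],[-0.028,0.16,0],[-0.035,0.2,0],[-0.042,0.24,0],[-0.05,0.28,0],[-0.0555,0.3205,0]],"jaw":[0.01,0.01,0.01,0.01,0.01,0.01,0.01,0.01]}'
python3 -m jog '{"angular":[[0,0,0],[0,0,0],[0,0,0]],"dp":[[0,0,-0.03],[0,0,-0.05],[0,0,-0.05]],"jaw":[0.01,0.01,0.01]}'
python3 -c "
from h import *
u,v=w2px('scene',(.56,.30,.03));print(u,v)
crop('scene',int(u)-60,int(v)-50,133,100,6,'e.png')"
```

```text
clock: 5.1
ee_pos: [0.6149, -0.0163, 0.1046]
eef_rot: [0.001, -0.067, 0.998, 0.0]
contact_force: [-0.1, -0.5, -0.5]
grip_width: 0.149
finger_force: 59.6
clock: 5.77
ee_pos: [0.5591, 0.3042, 0.1044]
eef_rot: [0.0, -0.067, 0.998, 0.0]
contact_force: [1.3, -0.7, -0.9]
grip_width: 0.158
finger_force: 59.6
clock: 6.02
ee_pos: [0.5561, 0.3022, 0.0491]
eef_rot: [-0.004, -0.068, 0.998, -0.001]
contact_force: [-0.6, -0.1, -0.9]
grip_width: 0.148
finger_force: 59.6
373.2174345627602 136.6970483086597
```

View pics/e.png

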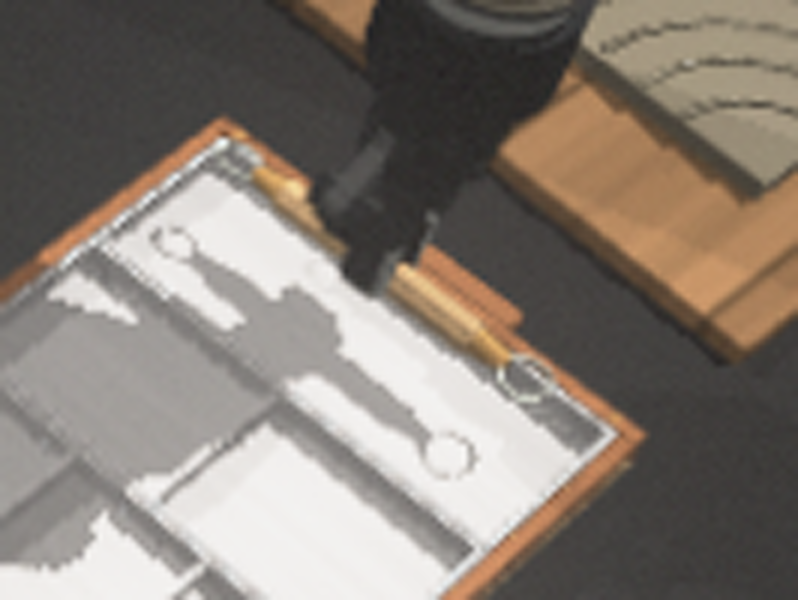

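The loop tool is held level over the plain bin, with its loops at (270,185) and (525,380) in the crop. I'll lower it.

```bash
python3 -m jog '{"angular":[[0,0,0],[0,0,0],[0,0,0],[0,0,0]],"dp":[[0,0,-0.015],[0,0,-0.03],[0,0,-0.03],[0,0,-0.03]],"jaw":[0.01,0.01,0.01,0.01]}'
```

```text
clock: 6.4
ee_pos: [0.5593, 0.3014, 0.0222]
eef_rot: [-0.001, -0.066, 0.998, -0.0]
contact_force: [0.3, 1.4, -0.9]
grip_width: 0.148
finger_force: 59.6
```

```bash
python3 -m jog '{"angular":[[0,0,0],[0,0,0],[0,0,0]],"dp":[[0,0,-0.007],[0,0,-0.007],[0,0,-0.007]],"jaw":[0.01,0.01,0.01]}'
python3 -m jog '{"angular":[[0,0,0],[0,0,0],[0,0,0]],"dp":[[0,0,0],[0,0,0],[0,0,0]],"jaw":[0.0175,0.0175,0.0175]}'
python3 -m jog '{"angular":[[0,0,0],[0,0,0],[0,0,0],[0,0,0]],"dp":[[0,0,0.01],[0,0,0.03],[0,0,0.045],[0,0,0.045]],"jaw":[0.0175,0.0175,0.0175,0.0175]}'
```

```text
clock: 6.65
ee_pos: [0.5599, 0.3021, 0.0163]
eef_rot: [-0.0, -0.067, 0.998, -0.0]
contact_force: [0.4, 0.2, -0.5]
grip_width: 0.147
finger_force: 59.6
clock: 6.9
ee_pos: [0.5602, 0.3024, 0.0169]
eef_rot: [0.0, -0.067, 0.998, 0.0]
contact_force: [-0.6, -0.1, -0.4]
grip_width: 0.205
finger_force: 0.0
clock: 7.23
ee_pos: [0.563, 0.3034, 0.0666]
eef_rot: [0.004, -0.067, 0.998, 0.001]
contact_force: [1.5, 0.6, 0.9]
grip_width: 0.204
finger_force: 0.0
```

```bash
python3 -m jog '{"angular":[[0,0,0],[0,0,0],[0,0,0],[0,0,0],[0,0,0],[0,0,0],[0,0,0]],"dp":[[0.0037,-0.0267,0],[0.0037,-0.0267,0],[0.0037,-0.0267,0],[0.0037,-0.0267,-0.02],[0.0037,-0.0267,-0.04],[0.0037,-0.0267,-0.045],[0.0037,-0.0267,-0.045]],"jaw":[0,0,0,0,0,0,0]}'
python3 -m jog '{"angular":[[0,0,0],[0,0,0],[0,0,0],[0,0,0],[0,0,0],[0,0,0],[0,0,0]],"dp":[[-0.0004,0.003,0],[-0.0008,0.006,0],[-0.0012,0.009,0],[-0.0016,0.012,0],[-0.002,0.015,0],[-0.0023,0.0168,0],[-0.0023,0.0168,0]],"jaw":[0,0,0,0,0,0,0]}'
python3 -m jog '{"angular":[[0,0,0],[0,0,0],[0,0,0],[0,0,0],[0,0,0]],"dp":[[0,-0.003,0],[0,-0.003,0.03],[0,-0.003,0.06],[0,-0.02,0.1],[0,-0.06,0.1]],"jaw":[0,0,0,0,0]}'
python3 -c "
from h import *
u,v=w2px('scene',(.56,.30,.01));print(u,v)
crop('scene',int(u)-60,int(v)-50,133,100,6,'f.png')"
```

```text
clock: 7.82
ee_pos: [0.5615, 0.2754, 0.0138]
eef_rot: [-0.003, -0.067, 0.998, -0.0]
contact_force: [0.7, 0.8, 0.4]
grip_width: -0.003
finger_force: 0.0
clock: 8.4
ee_pos: [0.5622, 0.2927, 0.0175]
eef_rot: [0.001, -0.067, 0.998, -0.0]
contact_force: [1.0, -2.8, 4.2]
grip_width: -0.0
finger_force: 2.4
clock: 8.82
ee_pos: [0.5654, 0.2363, 0.1244]
eef_rot: [0.007, -0.069, 0.998, 0.002]
contact_force: [2.0, -0.7, 2.0]
grip_width: 0.0
finger_force: 0.0
371.3706056414942 141.4236100220625
```

View pics/f.png

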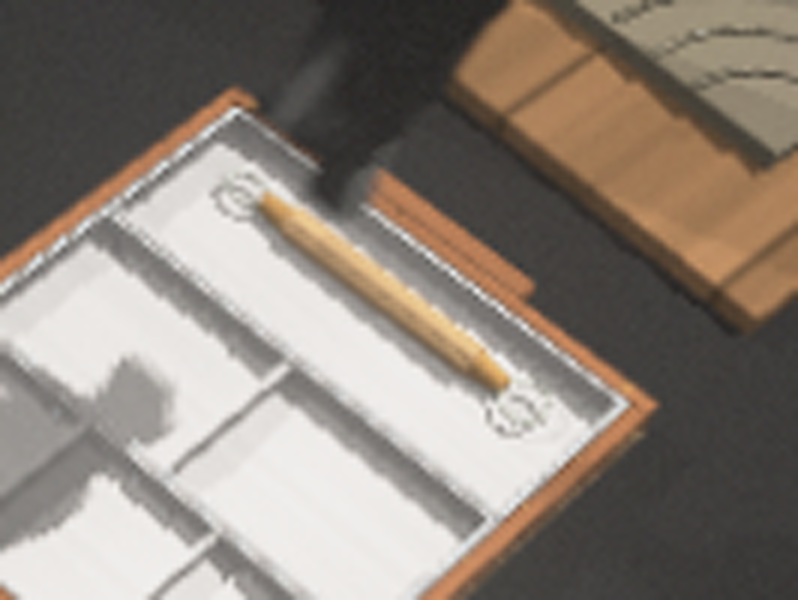

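The loop tool lies flat in the plain bin, handle from (268,203) to (500,378) in the crop. I'll work out its offset within the bin.

Run:
```python
from h import *
C=lambda x,y,z:px2w("scene",(x+.5)/6-.5+311,(y+.5)/6-.5+91,z)[:2]
a=np.array([.9907,.1357]);b=np.array([-.1357,.9907]);pc=np.array([.5616,.2884])
for n,p,z in(("h1",(268,203),.0165),("h2",(500,378),.0165),("rim corner near",(237,110),.024),("far",(630,403),.024)):
    w=C(*p,z);print(n,w.round(4),((w-pc)@a).round(4),((w-pc)@b).round(4))
```

```text
h1 [0.4964 0.2978] -0.0634 0.0182
h2 [0.6241 0.3175] 0.0659 0.0203
rim corner near [0.4514 0.3165] -0.1054 0.0428
far [0.667 0.349] 0.1126 0.0457
```

```bash
python3 -m jog '{"angular":[[0,0,5.9],[0,0,5.9],[0,0,5.9],[0,0,5.9],[0,0,5.9],[0,0,5.9],[0,0,5.9],[0,0,5.9]],"dp":[[0.007,-0.04,0],[0.014,-0.08,0],[0.021,-0.12,0],[0.028,-0.16,0],[0.035,-0.2,0],[0.042,-0.24,0],[0.05,-0.28,0],[0.056,-0.32,0]],"jaw":[0.035,0.035,0.035,0.035,0.035,0.035,0.035,0.035]}'
python3 -m jog '{"angular":[[0,0,0],[0,0,0],[0,0,0],[0,0,0],[0,0,0],[0,0,0]],"dp":[[0.006,-0.0266,0],[0.006,-0.0266,-0.03],[0.006,-0.0266,-0.06],[0.006,-0.0266,-0.075],[0.006,-0.0266,-0.075],[0.006,-0.0266,-0.075]],"jaw":[0.035,0.035,0.035,0.035,0.035,0.035]}'
```

```text
clock: 9.53
ee_pos: [0.6166, -0.0893, 0.1151]
eef_rot: [-0.001, -0.118, 0.993, 0.001]
contact_force: [0.5, -0.3, -0.1]
grip_width: 0.411
finger_force: 0.0
clock: 10.03
ee_pos: [0.622, -0.1134, 0.0397]
eef_rot: [-0.002, -0.118, 0.993, 0.001]
contact_force: [0.5, 0.3, -0.6]
grip_width: 0.407
finger_force: 0.0
```

```bash
python3 -m jog '{"angular":[[0,0,0],[0,0,0],[0,0,0],[0,0,0]],"dp":[[0,-0.001,-0.02],[0,-0.001,-0.034],[0,-0.001,-0.038],[0,-0.001,-0.038]],"jaw":[0.035,0.035,0.025,0.025]}'
python3 -m jog '{"angular":[[0,0,0],[0,0,0],[0,0,0],[0,0,0],[0,0,0]],"dp":[[0,0,0],[0,0,0],[0,0,0],[0,0,0],[0,0,0]],"jaw":[0.012,0.012,0.012,0.012,0.012]}'
```

```text
clock: 10.37
ee_pos: [0.6225, -0.1146, 0.0025]
eef_rot: [-0.001, -0.118, 0.993, 0.001]
contact_force: [-0.2, 0.5, -1.2]
grip_width: 0.296
finger_force: 0.0
clock: 10.78
ee_pos: [0.6236, -0.1154, 0.0039]
eef_rot: [0.0, -0.118, 0.993, -0.0]
contact_force: [0.8, -0.3, 0.4]
grip_width: 0.178
finger_force: 60.3
```

```bash
python3 -m jog '{"angular":[[0,0,0],[0,0,0],[0,0,0],[0,0,-5.7],[0,0,-5.7],[0,0,-5.7],[0,0,-5.7],[0,0,-5.7]],"dp":[[0,0,0.01],[0,0,0.045],[0,0,0.08],[-0.006,0.03,0.09],[-0.014,0.07,0.09],[-0.022,0.11,0.09],[-0.03,0.15,0.09],[-0.038,0.188,0.09]],"jaw":[0.012,0.012,0.012,0.012,0.012,0.012,0.012,0.012]}'
python3 -m jog '{"angular":[[0,0,0],[0,0,0],[0,0,0],[0,0,0],[0,0,0],[0,0,0],[0,0,0],[0,0,0]],"dp":[[-0.008,0.035,0],[-0.016,0.075,0],[-0.024,0.115,0],[-0.034,0.155,0],[-0.0446,0.1868,0],[-0.0446,0.1968,0],[-0.0446,0.1968,-0.03],[-0.0446,0.1968,-0.04]],"jaw":[0.012,0.012,0.012,0.012,0.012,0.012,0.012,0.012]}'
python3 -m jog '{"angular":[[0,0,0],[0,0,0]],"dp":[[0,0,0],[0,0,0]],"jaw":[0.012,0.012]}'
python3 -c "
from h import *
crop('scene',311,91,133,100,6,'g.png')"
```

```text
clock: 11.45
ee_pos: [0.5849, 0.0745, 0.0947]
eef_rot: [0.001, -0.068, 0.998, 0.0]
contact_force: [0.5, 0.4, -0.1]
grip_width: 0.175
finger_force: 60.4
clock: 12.12
ee_pos: [0.5395, 0.27, 0.0519]
eef_rot: [-0.001, -0.07, 0.998, -0.0]
contact_force: [-0.8, -0.6, -1.8]
grip_width: 0.172
finger_force: 60.4
clock: 12.28
ee_pos: [0.5401, 0.2686, 0.0526]
eef_rot: [-0.001, -0.068, 0.998, -0.0]
contact_force: [0.2, 0.7, 0.2]
grip_width: 0.174
finger_force: 60.4
```

View pics/g.png

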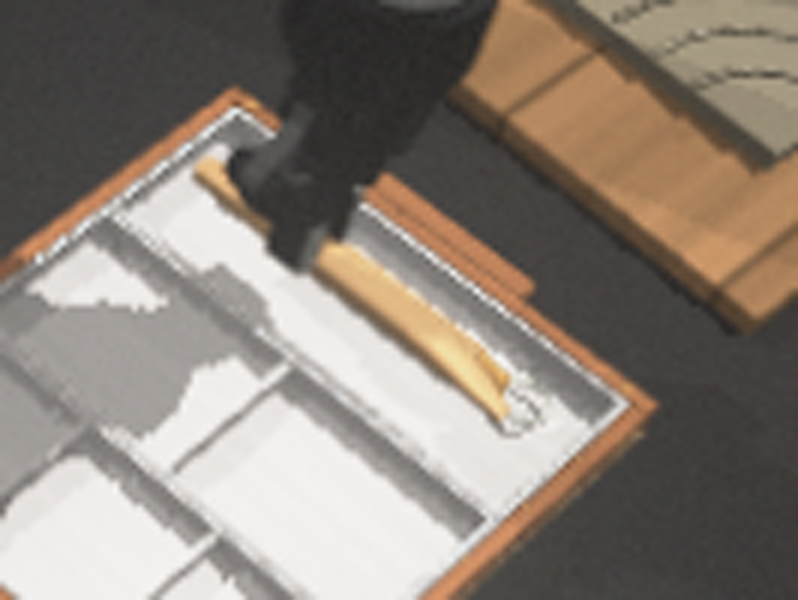

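The knife is held level above the bin, from (205,170) to (505,415) in the crop, parallel to the loop tool. I'll lower and release it.

```bash
python3 -m jog '{"angular":[[0,0,0],[0,0,0],[0,0,0],[0,0,0],[0,0,0],[0,0,0]],"dp":[[0,0,-0.015],[0,0,-0.025],[0,0,-0.031],[0,0,-0.036],[0,0,-0.0385],[0,0,-0.0385]],"jaw":[0.012,0.012,0.012,0.012,0.012,0.012]}'
python3 -m jog '{"angular":[[0,0,0],[0,0,0],[0,0,0]],"dp":[[0,0,0],[0,0,0],[0,0,0]],"jaw":[0.021,0.021,0.021]}'
python3 -m jog '{"angular":[[0,0,0],[0,0,0],[0,0,0],[0,0,0],[0,0,0],[0,0,0]],"dp":[[0,0,0.01],[0,0,0.03],[0,0,0.065],[0.005,-0.04,0.1],[0,-0.08,0.1],[-0.02,-0.12,0.1]],"jaw":[0.021,0.021,0.021,0.021,0.021,0.021]}'
python3 -c "
from h import *
crop('scene',311,91,133,100,6,'h.png')"
```

```text
clock: 12.83
ee_pos: [0.5404, 0.2693, 0.0143]
eef_rot: [-0.001, -0.069, 0.998, -0.0]
contact_force: [0.0, -0.3, -0.5]
grip_width: 0.178
finger_force: 60.4
clock: 13.08
ee_pos: [0.5406, 0.2704, 0.0152]
eef_rot: [0.0, -0.069, 0.998, 0.001]
contact_force: [-0.6, 4.3, -1.1]
grip_width: 0.242
finger_force: 1.7
clock: 13.58
ee_pos: [0.5295, 0.1576, 0.1205]
eef_rot: [0.006, -0.07, 0.998, -0.001]
contact_force: [0.7, -1.1, 0.4]
grip_width: 0.248
finger_force: 0.0
```

View pics/h.png

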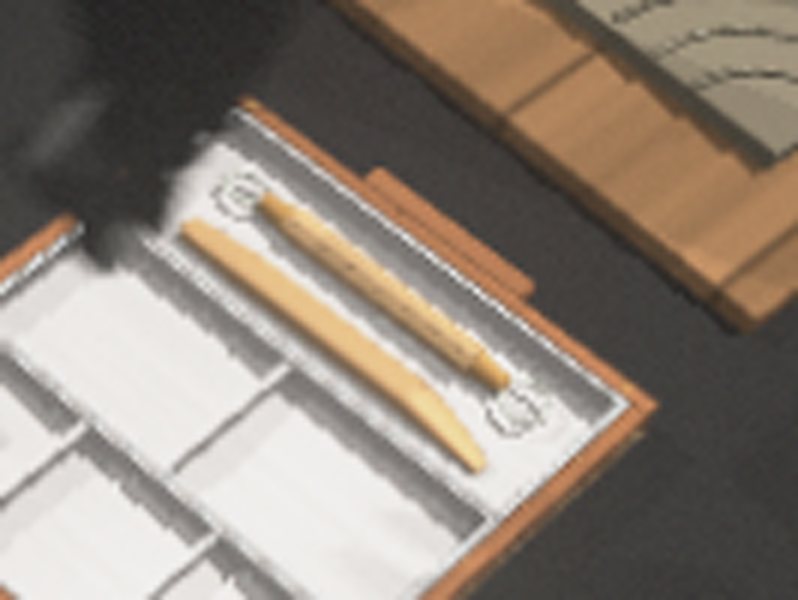

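Both long tools lie flat side by side in the plain bin: knife (185,230)–(480,465), loop tool (240,195)–(520,410). Next is the rib.

```bash
python3 -m jog '{"angular":[[0,0,6],[0,0,12],[0,0,18.2],[0,0,18.2],[0,0,18.2],[0,0,18.2],[0,0,18.2],[0,0,18.2]],"dp":[[-0.01,-0.035,0],[-0.02,-0.075,0],[-0.032,-0.115,0],[-0.044,-0.155,0],[-0.058,-0.195,0],[-0.072,-0.235,0],[-0.072,-0.235,-0.03],[-0.072,-0.235,-0.05]],"jaw":[0.06,0.06,0.06,0.06,0.06,0.06,0.06,0.06]}'
python3 -m jog '{"angular":[[0,0,0],[0,0,0]],"dp":[[0,0,0],[0,0,0]],"jaw":[0.06,0.06]}'
```

```text
clock: 14.3
ee_pos: [0.4531, -0.0796, 0.0659]
eef_rot: [0.001, -0.223, 0.975, -0.002]
contact_force: [-0.7, 0.3, -0.8]
grip_width: 0.701
finger_force: 0.0
clock: 14.47
ee_pos: [0.4521, -0.0763, 0.0646]
eef_rot: [-0.001, -0.225, 0.974, 0.0]
contact_force: [-0.0, -0.2, 0.4]
grip_width: 0.703
finger_force: 0.0
```

```bash
python3 -m jog '{"angular":[[0,0,0],[0,0,0],[0,0,0],[0,0,0],[0,0,0],[0,0,0]],"dp":[[-0.0037,-0.0096,-0.02],[-0.0037,-0.0096,-0.045],[-0.0037,-0.0096,-0.057],[-0.0037,-0.0096,-0.063],[-0.0037,-0.0096,-0.063],[-0.0037,-0.0096,-0.063]],"jaw":[0.06,0.06,0.06,0.06,0.06,0.06]}'
```

```text
clock: 14.97
ee_pos: [0.4504, -0.0857, 0.0029]
eef_rot: [0.001, -0.226, 0.974, -0.001]
contact_force: [0.1, -0.2, -0.3]
grip_width: 0.702
finger_force: 0.0
```

```bash
python3 -m jog '{"angular":[[0,0,0],[0,0,0],[0,0,0],[0,0,0],[0,0,0]],"dp":[[0,0,0],[0,0,0],[0,0,0],[0,0,0],[0,0,0]],"jaw":[0.034,0.034,0.034,0.034,0.034]}'
```

```text
clock: 15.38
ee_pos: [0.4508, -0.0863, 0.0038]
eef_rot: [0.001, -0.226, 0.974, -0.001]
contact_force: [-1.4, -0.1, 5.7]
grip_width: 0.449
finger_force: 57.6
```

```bash
python3 -m jog '{"angular":[[0,0,0],[0,0,0],[0,0,0],[0,0,-6],[0,0,-12],[0,0,-18.2],[0,0,-18.2],[0,0,-18.2]],"dp":[[0,0,0.01],[0,0,0.045],[0,0,0.07],[0.008,0.03,0.08],[0.017,0.068,0.08],[0.026,0.106,0.08],[0.035,0.144,0.08],[0.044,0.182,0.08]],"jaw":[0.034,0.034,0.034,0.034,0.034,0.034,0.034,0.034]}'
python3 -m jog '{"angular":[[0,0,0],[0,0,0],[0,0,0],[0,0,0],[0,0,0],[0,0,0],[0,0,0]],"dp":[[0.009,0.035,0],[0.018,0.07,0],[0.0251,0.0992,0],[0.0251,0.0992,-0.02],[0.0251,0.0992,-0.04],[0.0251,0.0992,-0.04],[0.0251,0.0992,-0.04]],"jaw":[0.034,0.034,0.034,0.034,0.034,0.034,0.034]}'
python3 -c "
from h import *
crop('scene',290,100,133,100,6,'i.png')"
```

```text
clock: 16.05
ee_pos: [0.4937, 0.0983, 0.0833]
eef_rot: [0.001, -0.068, 0.998, -0.0]
contact_force: [0.6, -0.0, -0.1]
grip_width: 0.447
finger_force: 58.5
clock: 16.63
ee_pos: [0.5172, 0.1957, 0.0413]
eef_rot: [-0.001, -0.069, 0.998, -0.0]
contact_force: [0.0, -0.4, -0.2]
grip_width: 0.449
finger_force: 58.6
```

View pics/i.png

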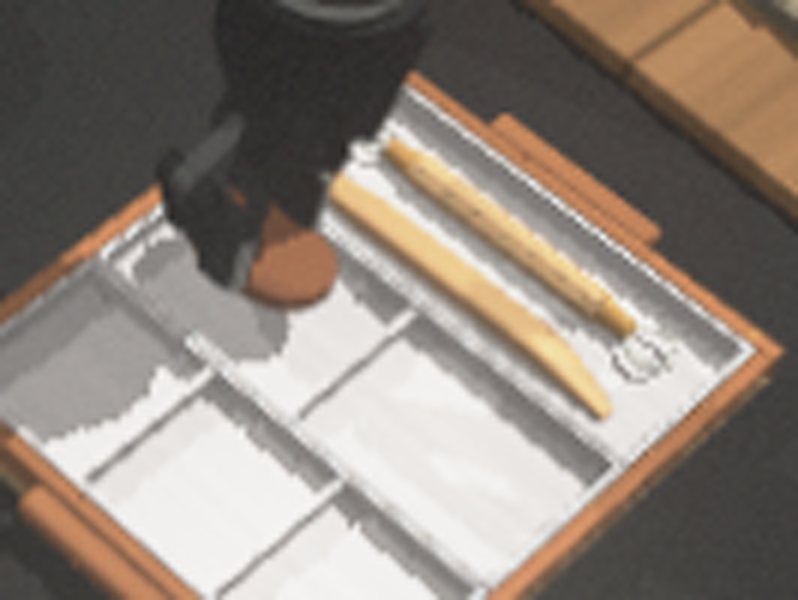

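The rib is held flat at (295,265) above the near compartment of the middle bin. I'll lower it with the force in view.

```bash
python3 -m jog '{"angular":[[0,0,0],[0,0,0],[0,0,0],[0,0,0]],"dp":[[0.001,0.001,-0.01],[0.001,0.001,-0.017],[0.001,0.001,-0.02],[0.001,0.001,-0.02]],"jaw":[0.034,0.034,0.034,0.034]}'
python3 -m jog '{"angular":[[0,0,0],[0,0,0],[0,0,0]],"dp":[[0,0,-0.004],[0,0,-0.007],[0,0,-0.007]],"jaw":[0.034,0.034,0.034]}'
```

```text
clock: 17.02
ee_pos: [0.5185, 0.1962, 0.0207]
eef_rot: [-0.001, -0.068, 0.998, -0.0]
contact_force: [-0.4, -0.2, -0.0]
grip_width: 0.448
finger_force: 58.6
clock: 17.27
ee_pos: [0.5187, 0.1965, 0.0139]
eef_rot: [-0.001, -0.069, 0.998, -0.0]
contact_force: [-0.6, 0.1, -0.7]
grip_width: 0.442
finger_force: 58.6
```

```bash
python3 -m jog '{"angular":[[0,0,0],[0,0,0],[0,0,0]],"dp":[[0,0,0],[0,0,0],[0,0,0]],"jaw":[0.042,0.042,0.042]}'
python3 -m jog '{"angular":[[0,0,0],[0,0,0],[0,0,0],[0,0,0],[0,0,0],[0,0,0],[0,0,0],[0,0,0]],"dp":[[0,0,0.01],[0,0,0.03],[0,0,0.065],[0,0,0.1],[0,-0.04,0.12],[0,-0.08,0.13],[0,-0.12,0.13],[-0.004,-0.16,0.13]],"jaw":[0.042,0.042,0.042,0.042,0.042,0.042,0.042,0.042]}'
python3 -c "
from h import *
crop('scene',290,100,133,100,6,'j.png')"
```

```text
clock: 17.52
ee_pos: [0.5194, 0.1967, 0.0148]
eef_rot: [0.0, -0.069, 0.998, 0.0]
contact_force: [-0.2, -0.1, -0.2]
grip_width: 0.49
finger_force: 3.0
clock: 18.18
ee_pos: [0.5165, 0.0351, 0.1476]
eef_rot: [0.003, -0.069, 0.998, -0.001]
contact_force: [0.7, -0.6, -0.1]
grip_width: 0.491
finger_force: 3.0
```

View pics/j.png

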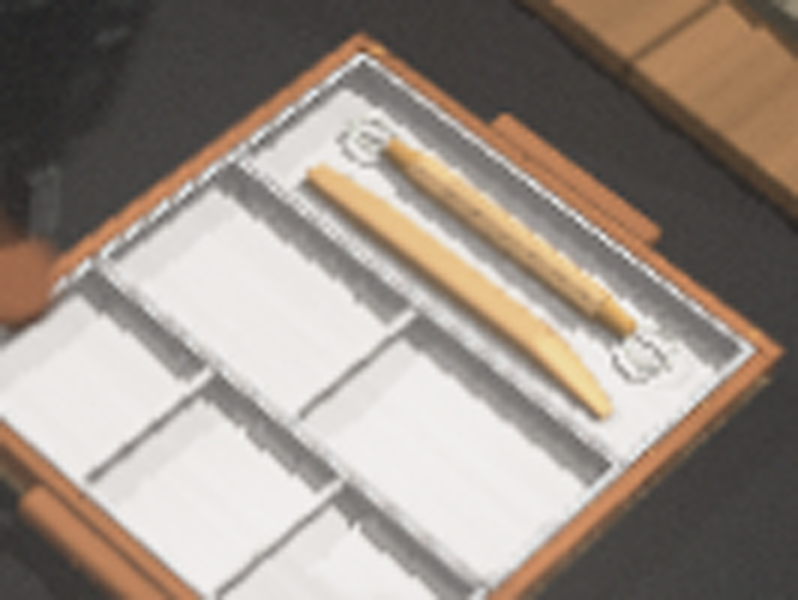

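The rib still hangs in the pads at (20,270) and the compartment is empty: the jaw opened too little. I go back to the spot at z≈0.041 and compare against the earlier picture in code.

```bash
python3 -m jog '{"angular":[[0,0,0],[0,0,0],[0,0,0],[0,0,0],[0,0,0],[0,0,0],[0,0,0]],"dp":[[0,0,0],[0.004,0.04,0],[0.004,0.08,0],[0.004,0.12,0],[0.004,0.16,-0.02],[0.004,0.16,-0.06],[0.004,0.16,-0.09]],"jaw":[0.034,0.034,0.034,0.034,0.034,0.034,0.034]}'
python3 -m jog '{"angular":[[0,0,0],[0,0,0],[0,0,0]],"dp":[[0,0,-0.013],[0,0,-0.013],[0,0,-0.013]],"jaw":[0.034,0.034,0.034]}'
python3 - <<'E'
from h import *
crop("scene",290,100,133,100,6,"k.png")
for f in("i","k"):
    h=cv2.cvtColor(cv2.imread(f"pics/{f}.png"),cv2.COLOR_BGR2HSV)
    m=((h[...,1]>90)&(h[...,2]>80)&(h[...,0]<13));m[:210]=0;m[330:]=0;m[:,:235]=0;m[:,360:]=0
    ys,xs=np.where(m);print(f,len(xs),xs.mean(),ys.mean(),np.cov(xs,ys).round().tolist())
E
```

```text
clock: 18.82
ee_pos: [0.5189, 0.2004, 0.0543]
eef_rot: [0.001, -0.071, 0.997, 0.0]
contact_force: [-0.5, -0.8, -0.8]
grip_width: 0.448
finger_force: 59.3
clock: 19.07
ee_pos: [0.5192, 0.197, 0.0419]
eef_rot: [-0.0, -0.069, 0.998, 0.0]
contact_force: [0.3, 0.1, 0.4]
grip_width: 0.447
finger_force: 59.4
i 5705 291.0688869412796 263.0839614373357 [[451.0, 18.0], [18.0, 502.0]]
k 5706 296.5359270942867 264.4411146161935 [[456.0, 23.0], [23.0, 499.0]]
```

```bash
python3 -m jog '{"angular":[[0,0,0],[0,0,0],[0,0,0],[0,0,0],[0,0,0]],"dp":[[0,0,-0.01],[0,0,-0.018],[0,0,-0.024],[0,0,-0.0275],[0,0,-0.0275]],"jaw":[0.034,0.034,0.034,0.034,0.034]}'
python3 -m jog '{"angular":[[0,0,0],[0,0,0],[0,0,0]],"dp":[[0,0,0],[0,0,0],[0,0,0]],"jaw":[0.047,0.047,0.047]}'
python3 -m jog '{"angular":[[0,0,0],[0,0,0],[0,0,0],[0,0,0]],"dp":[[0,0,0.005],[0,0,0.02],[0,0,0.04],[0,0,0.05]],"jaw":[0.047,0.047,0.047,0.047]}'
python3 - <<'E'
from h import *
crop("scene",290,100,133,100,6,"l.png")
for f in("k","l"):
    h=cv2.cvtColor(cv2.imread(f"pics/{f}.png"),cv2.COLOR_BGR2HSV)
    m=((h[...,1]>90)&(h[...,2]>80)&(h[...,0]<13));m[:190]=0;m[390:]=0;m[:,:200]=0;m[:,400:]=0
    ys,xs=np.where(m);print(f,len(xs),xs.mean(),ys.mean())
print(6*(w2px("scene",(.52,.196,.042))-[290,100]),6*(w2px("scene",(.52,.196,.017))-[290,100]))
E
```

```text
clock: 19.53
ee_pos: [0.5189, 0.1964, 0.0134]
eef_rot: [-0.0, -0.068, 0.998, -0.0]
contact_force: [0.8, 0.6, -0.9]
grip_width: 0.452
finger_force: 59.5
clock: 19.78
ee_pos: [0.5194, 0.1967, 0.0144]
eef_rot: [0.0, -0.069, 0.998, 0.0]
contact_force: [0.3, -0.2, -0.7]
grip_width: 0.549
finger_force: 0.0
clock: 20.12
ee_pos: [0.5204, 0.1969, 0.0666]
eef_rot: [0.002, -0.069, 0.998, 0.0]
contact_force: [1.5, -0.3, 0.1]
grip_width: 0.55
finger_force: 0.0
k 5806 295.6610403031347 263.338270754392
l 8284 262.15439401255435 297.59234669241914
[257.31264798 248.82835584] [248.08516353 284.44801972]
```

The rib stayed down. Next the stamp, travelling high over the glue sticks.

```bash
python3 -m jog '{"angular":[[0,0,0],[0,0,0],[0,0,0],[0,0,0],[0,0,0],[0,0,0],[0,0,0],[0,0,0]],"dp":[[0,0,0.035],[0,0,0.07],[-0.002,-0.015,0.1],[-0.007,-0.055,0.1],[-0.012,-0.095,0.1],[-0.017,-0.135,0.1],[-0.022,-0.175,0.1],[-0.027,-0.215,0.1]],"jaw":[0.047,0.047,0.047,0.047,0.047,0.047,0.047,0.047]}'
python3 -m jog '{"angular":[[0,0,0],[0,0,0],[0,0,0],[0,0,0],[0,0,0],[0,0,0],[0,0,0],[0,0,0]],"dp":[[-0.005,-0.04,0],[-0.01,-0.08,0],[-0.015,-0.12,0],[-0.02,-0.16,0],[-0.025,-0.2,0],[-0.0305,-0.24,0],[-0.0305,-0.2518,0],[-0.0305,-0.2518,0]],"jaw":[0.047,0.047,0.047,0.047,0.047,0.047,0.047,0.047]}'
python3 -m jog '{"angular":[[0,0,0],[0,0,0],[0,0,0],[0,0,0]],"dp":[[0,0,-0.03],[0,0,-0.06],[0,0,-0.08],[0,0,-0.08]],"jaw":[0.047,0.047,0.047,0.047]}'
python3 -c "
from h import *
u,v=w2px('scene',(.462,-.27,.06));print(u,v)
crop('scene',int(u)-40,int(v)-38,100,75,8,'m.png')"
```

```text
clock: 20.83
ee_pos: [0.4915, -0.0199, 0.1641]
eef_rot: [0.0, -0.069, 0.998, -0.0]
contact_force: [1.8, 0.0, -0.2]
grip_width: 0.555
finger_force: 0.0
clock: 21.5
ee_pos: [0.4612, -0.2731, 0.164]
eef_rot: [0.0, -0.066, 0.998, -0.0]
contact_force: [-0.4, 0.3, 0.0]
grip_width: 0.546
finger_force: 0.0
clock: 21.83
ee_pos: [0.4587, -0.266, 0.0787]
eef_rot: [-0.004, -0.069, 0.998, 0.004]
contact_force: [-0.7, 0.7, -0.1]
grip_width: 0.55
finger_force: 0.0
153.92462076418485 213.39207494393656
```

View pics/m.png

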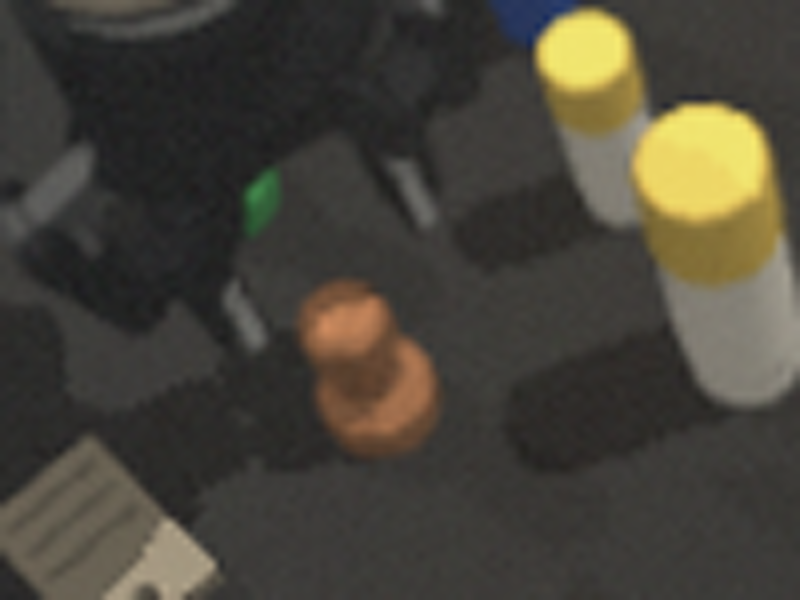

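The brown stamp stands with its knob at (346,318), between and below the open fingertips at (255,345) and (428,225). The green one is behind at (262,200).

Run:
```python
from h import *
C=lambda x,y,z:px2w("scene",(x+.5)/8-.5+113,(y+.5)/8-.5+175,z).round(4)
print("knob",C(346,318,.05),C(346,320,.052),"foot",C(378,400,.004),"tips",C(342,285,.083),"glueS",C(615,205,.0),"big",C(755,380,0))
print(get_obs()["ee_pos"])
```

```text
knob [ 0.4606 -0.267   0.05  ] [ 0.4623 -0.2674  0.052 ] foot [ 0.4633 -0.2692  0.004 ] tips [ 0.4702 -0.265   0.083 ] glueS [ 0.4427 -0.179   0.    ] big [ 0.5173 -0.1734  0.    ]
[ 0.46014682 -0.26722883  0.08132925]
```

```bash
python3 -m jog '{"angular":[[0,0,0],[0,0,0],[0,0,0],[0,0,0],[0,0,0]],"dp":[[0.001,0,-0.02],[0.001,0,-0.04],[0.001,0,-0.055],[0.001,0,-0.055],[0.001,0,-0.055]],"jaw":[0.047,0.047,0.047,0.047,0.047]}'
python3 -m jog '{"angular":[[0,0,0],[0,0,0],[0,0,0],[0,0,0],[0,0,0]],"dp":[[0,0,0],[0,0,0],[0,0,0],[0,0,0],[0,0,0]],"jaw":[0.036,0.018,0.018,0.018,0.018]}'
```

```text
clock: 22.3
ee_pos: [0.4634, -0.2698, 0.0301]
eef_rot: [0.0, -0.069, 0.998, -0.0]
contact_force: [-0.2, -1.1, 0.1]
grip_width: 0.554
finger_force: 0.0
clock: 22.72
ee_pos: [0.464, -0.271, 0.0313]
eef_rot: [0.001, -0.069, 0.998, -0.001]
contact_force: [-0.2, 1.9, 5.9]
grip_width: 0.27
finger_force: 58.7
```

```bash
python3 -m jog '{"angular":[[0,0,0],[0,0,0],[0,0,0],[0,0,0],[0,0,0],[0,0,0],[0,0,0],[0,0,0]],"dp":[[0,0,0.01],[0,0,0.045],[0,0,0.08],[0,0,0.115],[0,0,0.145],[0.005,0.02,0.155],[0.017,0.055,0.155],[0.029,0.09,0.155]],"jaw":[0.018,0.018,0.018,0.018,0.018,0.018,0.018,0.018]}'
python3 -m jog '{"angular":[[0,0,0],[0,0,0],[0,0,0],[0,0,0],[0,0,0],[0,0,0],[0,0,0],[0,0,0]],"dp":[[0.011,0.037,0],[0.022,0.074,0],[0.033,0.111,0],[0.044,0.148,0],[0.055,0.185,0],[0.066,0.222,0],[0.077,0.259,0],[0.0922,0.297,0]],"jaw":[0.018,0.018,0.018,0.018,0.018,0.018,0.018,0.018]}'
python3 -m jog '{"angular":[[0,0,0],[0,0,0],[0,0,0],[0,0,0],[0,0,0],[0,0,0],[0,0,0]],"dp":[[0,0,0],[0,0,-0.03],[0,0,-0.06],[0,0,-0.09],[0,0,-0.115],[0,0,-0.125],[0,0,-0.125]],"jaw":[0.018,0.018,0.018,0.018,0.018,0.018,0.018]}'
```

```text
clock: 23.38
ee_pos: [0.4923, -0.1804, 0.1865]
eef_rot: [0.002, -0.067, 0.998, -0.001]
contact_force: [1.3, 0.8, -1.0]
grip_width: 0.271
finger_force: 58.9
clock: 24.05
ee_pos: [0.5834, 0.1187, 0.1846]
eef_rot: [-0.0, -0.069, 0.998, -0.0]
contact_force: [0.8, -0.1, -0.7]
grip_width: 0.271
finger_force: 58.9
clock: 24.63
ee_pos: [0.5813, 0.1165, 0.0561]
eef_rot: [-0.003, -0.068, 0.998, 0.0]
contact_force: [-0.7, 0.2, -0.3]
grip_width: 0.269
finger_force: 59.0
```

```bash
python3 -m jog '{"angular":[[0,0,0],[0,0,0],[0,0,0],[0,0,0]],"dp":[[0,0,-0.01],[0,0,-0.017],[0,0,-0.017],[0,0,-0.017]],"jaw":[0.018,0.018,0.018,0.018]}'
```

```text
clock: 24.97
ee_pos: [0.5843, 0.1168, 0.0428]
eef_rot: [0.0, -0.069, 0.998, -0.0]
contact_force: [-0.1, 0.7, -0.5]
grip_width: 0.27
finger_force: 59.0
```

```bash
python3 -m jog '{"angular":[[0,0,0],[0,0,0],[0,0,0],[0,0,0]],"dp":[[0,0,-0.001],[0,0,-0.002],[0,0,-0.0025],[0,0,-0.0025]],"jaw":[0.018,0.018,0.018,0.018]}'
python3 -m jog '{"angular":[[0,0,0],[0,0,0],[0,0,0],[0,0,0]],"dp":[[0,0,0],[0,0,0],[0,0,0],[0,0,0]],"jaw":[0.03,0.042,0.042,0.042]}'
python3 -m jog '{"angular":[[0,0,0],[0,0,0],[0,0,0],[0,0,0],[0,0,0],[0,0,0],[0,0,0],[0,0,0]],"dp":[[0,0,0.01],[0,0,0.03],[0,0,0.06],[0,0,0.095],[0,0,0.13],[0,0.03,0.14],[0,0.06,0.14],[0,0.1,0.14]],"jaw":[0.042,0.042,0.042,0.042,0.042,0.042,0.042,0.042]}'
python3 -m jog '{"angular":[[0,0,0],[0,0,0],[0,0,0],[0,0,0],[0,0,0],[0,0,0],[0,0,0],[0,0,0]],"dp":[[-0.01,0.035,0],[-0.025,0.07,0],[-0.05,0.1,0],[-0.075,0.13,0],[-0.1,0.16,0],[-0.12,0.19,0],[-0.14,0.22,0],[-0.14,0.22,0]],"jaw":[0.042,0.042,0.042,0.042,0.042,0.042,0.042,0.042]}'
python3 -c "
from h import *
a=read_camera('top')[110:270,90:390];b=read_camera('scene')[80:280,80:440]
a=cv2.resize(a,(560,299),interpolation=cv2.INTER_CUBIC);b=cv2.resize(b,(540,300),interpolation=cv2.INTER_CUBIC)
o=np.zeros((599,560,3),np.uint8);o[:299]=a;o[299:,:540]=b
cv2.imwrite('pics/n.png',cv2.cvtColor(o,cv2.COLOR_RGB2BGR))"
```

```text
clock: 25.3
ee_pos: [0.5845, 0.1169, 0.0404]
eef_rot: [0.001, -0.069, 0.998, -0.0]
contact_force: [-0.1, 0.4, 2.0]
grip_width: 0.269
finger_force: 59.1
clock: 25.63
ee_pos: [0.5838, 0.1168, 0.0395]
eef_rot: [-0.0, -0.069, 0.998, -0.0]
contact_force: [0.3, -0.2, 0.2]
grip_width: 0.495
finger_force: 0.0
clock: 26.3
ee_pos: [0.5853, 0.2166, 0.1829]
eef_rot: [0.002, -0.067, 0.998, -0.0]
contact_force: [0.4, 1.2, -0.2]
grip_width: 0.493
finger_force: 0.0
clock: 26.97
ee_pos: [0.44, 0.4413, 0.1805]
eef_rot: [-0.0, -0.071, 0.997, 0.001]
contact_force: [0.3, -1.8, -0.3]
grip_width: 0.489
finger_force: 0.0
```

View pics/n.png

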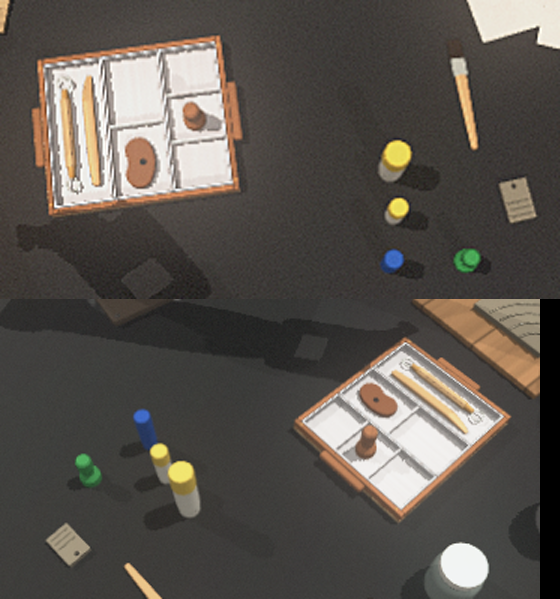

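The top view (upper half) shows the loop tool (70,130) and knife (92,130) flat in the plain bin, the rib (142,163) flat in one half, and the stamp (194,117) upright in the middle third. The brush, glue sticks and tile have not moved.

```bash
python3 -c "
from plant import *
print(sign_off())"
```

```text
the job is handed in; nothing more can be done
None
```

The job is handed in: the loop tool and knife lie flat side by side in the plain bin, the rib flat in one half and the stamp upright in the middle third; brush, glue stick and test tile untouched, about 27 s used.

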